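Fit the return spring on the sample-clamp rod

ROBOT

A 6-joint arm with a two-finger parallel gripper is mounted at the origin on the work surface. World frame = base frame: x ahead of the robot, y to its left, z up, the work surface at z = 0. Lengths are in m, angles in rad, forces in N, time in s.
With the tool pointing down it reaches from about 0.375 to 0.9 m from the base axis. Payload 3.1 kg.
Tool frame: the origin (TCP) lies midway between the tips of the shut fingers; the grasp point (between the pads) lies 19 mm behind it; z points along the fingers, y is the line along which they close (so a half turn about z gives the same grasp; the last joint's range is limited). The gripper opens to 85 mm and grips with 20 to 120 N. Pads are 22 mm wide; open, the fingers measure 114 mm over their backs; the gripper's body (76 mm by 85 mm) begins 54 mm behind the grasp point. The pads swing forward as they close: fully open they stand 13 mm farther back than shut.
Start: joints at [1.06, 0.527, 1.433, -0, 1.181, -0.178], TCP at [0.204, 0.591, 0.231] pointing down, gripper open.
Joint ranges: [-3.08, 3.08], [-0.75, 2.2], [0.22, 2.44], [-1.43, 4.57], [0, 2.65], [-2.85, 2.85]. Speed limits (rad/s): [2.79, 2.79, 3.14, 3.14, 3.14, 3.14].

INTERFACE

Orientations are given as a unit quaternion [x, y, z, w].
In Python, from station import manip gives the robot as it stands.
- The arm moves only by the tool move_arm, never from a script. Its argument "increments" is a list that holds one entry, the list of rows, each a list of 5 numbers: the gripper's target within -1 to 1 (shut at 1, half-way at 0, fully open at -1), then the shift along the world's x, y, z in m, then the turn about the world's z in degrees. In form: [[[fingers, dx, dy, dz, twist], ...]]. A call has 1 to 8 rows; each row shifts and turns the commanded pose from where the row before left it; what a row does not reach is not made up. A row lasts 1/10 s, in which the tool goes at most 50 mm and 8.59 degrees, less where a joint would pass 70% of its speed; a pose out of reach is approached as far as the arm can. A call with a gripper value outside its range is refused whole. The fingers move at their own pace and stop on an object; "newtons" is the grip in N (left out, the last holds). Time passes only in rows, so rows that do not move let the fingers close. It gives the time, the measured TCP pose, the force, the opening and the grip force at its end, in the units of the state.
- manip.sense(): the state, without advancing time (a new reading comes with each control period).
- manip.snapshot(name): name is "scene" or "top"; returns a dict with "img" (384x512x3 uint8, red, green, blue), "fx", "fy", "cx", "cy" (pixels), "world_to_cam" (4x4, takes a point from world to camera coordinates). Camera axes: x right, y down, z forward; pixel columns grow to the right and rows downward; lengths in m; the calibration is good to about 2 mm. A picture is of the moment at which its call begins. There is no depth.
- manip.sign_off(): hands the job in; it is judged then, once.
Trained networks look in the newest picture that a camera, given by its name, has taken for a name from the list of things; names that differ only in an ending like _2 or _b are one class to them, and where a whole thing is asked for, a point or a joint stands for the part that bears it (a point fixed in the world has none). Each returns a list of dicts, best first, with "confidence" (0 to 1); they miss things now and then, are a little off and sometimes report something else, mostly with a low value. They report only what shows in the picture. A call takes as long as a camera call. They do not tell look-alikes from the thing itself.
- manip.spot_in(label, camera): "xyz" ([x, y, z] in m, in world coordinates, good to about 4 mm: the middle of the surface that is visible of it).
- manip.mark_of(label, camera): "xyz" ([x, y, z] in m, in world coordinates, good to about 4 mm: a listed point, or the origin of a listed thing).
The state is a dict: "t": time; "q": joint angles; "qd": joint speeds; "tau": joint torques, N m; "tcp_pos": TCP position; "tool_rot": TCP orientation; "force": force on the tool from outside, world axes, zero at the start; "ft_torque": the same for the moment, N m; "finger_gap": opening from 0.0 (shut) to 1.0 (fully open); "gripper_force": force on a finger pad.
Only numpy, scipy, OpenCV 4.12 (cv2) and the standard library are available. Lean on these libraries where they do the work, as an engineer would, in place of code of your own. Each camera call takes 0.05 s, during which the arm holds its last target. There are 200 camera calls.

TASK

Take the compression spring from the green mat and thread it, foot down, over the upright rod of the clamp stand, gently twisting it whenever it snags so that its inward tang slips down through the notch of the brass collar and then of the copper collar. Never force it, down or round: leave the spring released and standing with its foot fully home on the dark seat, and leave the sample discs, the red tin and the sample pot where they are.

Things in the scene. Friction and masses are not known exactly. Their poses are not given: they have to be found in the camera images.
- spring: Steel compression spring standing on its foot, about 70 g: outer diameter 40 mm, bore 34 mm, free length 60 mm. Origin at the centre of the foot's underside, z up along the spring. The foot is a stiff ring 9 mm high; a tang points inwards from its +x side. Pushed down, the spring shortens about 1.5 mm per newton, up to 12 mm (8 N), then it is solid; it is stiff in twist.
- spring_tang (a point): Inner tip of the spring's only tang, on the spring's +x side 9.5 mm from its axis and 6.75 mm above the foot's underside. The tang is 4 mm wide and spans heights 5 to 8.5 mm; it rests on a collar until it meets the notch, and cannot turn on while inside a notch. More than 25 N between spring and stand, down or sideways, damages it.
- spring_head (a point): On the spring's axis, 52 mm above the foot's underside when relaxed: the level at which to grip it from above, at any yaw. The closed top coils from 44 to 60 mm form a stiff ring 40 mm in diameter.
- mat: Fixed green parts mat 170 x 150 x 4 mm on the bench, under the spring and both discs. Origin at the centre of its underside; its top is 4 mm higher.
- stand: Fixed clamp stand: white base 150 x 140 mm, 28 mm high, with a blue band and an upright aluminium rod 12 mm in diameter at its centre, which carries two notched collars that do not turn. Origin at the centre of the underside, z up; a red index line on the base top runs from the rod along the stand's +x.
- rod_seat (a point): Point on the rod's axis at the level of the dark round seat, 36 mm above the bench, where the underside of the spring's foot must come to rest. A low aluminium boss (31 mm in diameter, 4 mm high) rises inside it and centres the foot.
- rod_tip (a point): Top of the rod, on its axis, 61 mm above the seat; its last 6 mm taper to 6 mm in diameter.
- brass_collar (a point): Centre of the top face of the brass (upper) collar on the rod, 47 mm above the seat: 31 mm in diameter, 14 mm thick, with one notch 6 mm wide that reaches in to the rod. Seen from above, the notch points somewhere 0.15 to 0.9 rad anticlockwise from the red line (the stand's +x); the exact angle differs every time and is not measured.
- copper_collar (a point): Centre of the top face of the copper (lower) collar on the rod, 24 mm above the seat: 31 mm in diameter, 14 mm thick, with one notch 6 mm wide that reaches in to the rod. Seen from above, the notch points somewhere 0.15 to 0.9 rad clockwise from the red line (the stand's +x); the exact angle differs every time and is not measured.
- disc_a: Steel sample disc, 36 mm in diameter, 14 mm high, loose on the mat; origin at the centre of its underside. Leave alone.
- disc_b: Brass sample disc, 40 mm in diameter, 12 mm high, loose on the mat; origin at the centre of its underside. Leave alone.
- red_tin: Red tin, 80 mm across, 74 mm high, loose on the bench; origin at the centre of its underside. Leave alone.
- sample_pot: Steel sample pot with a yellow top, 49 mm in diameter, 58 mm high, loose on the bench; origin at the centre of its underside. Leave alone.
Not all that is in view belongs to the job. There is more than one size of the stand; the one meant has the size given above.

How it is judged:
By the outcome, as a careful person would: the job done as asked, in the order asked, and still so for the second after the job is handed in, with the robot touching nothing.
It also fails if it takes over 62 s, if anything falls off the work surface, if the arm or the gripper's body presses on something with over 40 N, if the wrist force passes 120 N, or if a joint passes its speed limit or range.

## Working session

There is one attempt and no reset: what is moved stays moved. The work goes in short steps, Python scripts to look and compute and a tool call to move; the robot and the scene stay as the last step left them, time stands still between calls to the robot, and variables do not carry over. Pictures are saved under pics/ and viewed, at most 10 in all, crops included, and the job is handed in when it is done.

Besides the shell and the picture viewer there is one more tool, called after "Emit:" as name(argument=value, ...), one argument or row to a line, values as JSON. move_arm: Moves the arm, as the interface text tells. Its arguments: {"type":"object","properties":{"increments":{"type":"array","items":{"type":"array","items":{"type":"array","items":{"type":"number"}}}},"newtons":{"type":"number"}},"required":["increments"]}

```bash
mkdir -p pics; cat > h.py <<'E'
from station import manip
import numpy as np, cv2
def snap(c,name=None,crop=None,scale=1):
    s=manip.snapshot(c); im=cv2.cvtColor(s["img"],cv2.COLOR_RGB2BGR)
    if name:
        if crop: x0,y0,x1,y1=crop; im=im[y0:y1,x0:x1]
        cv2.imwrite("pics/"+name,cv2.resize(im,None,fx=scale,fy=scale,interpolation=cv2.INTER_CUBIC))
    return s
def pix(s,p):
    c=np.array(s["world_to_cam"])@np.r_[p,1]; return np.round([s["fx"]*c[0]/c[2]+s["cx"],s["fy"]*c[1]/c[2]+s["cy"]],1)
def ray(s,u,v,z):
    W=np.array(s["world_to_cam"]); R,t=W[:3,:3],W[:3,3]; o=-R.T@t
    d=R.T@np.array([(u-s["cx"])/s["fx"],(v-s["cy"])/s["fy"],1]); return o+d*(z-o[2])/d[2]
E
python3 - <<'E'
from h import *
S={c:snap(c) for c in("scene","top")}
cv2.imwrite("pics/both.png",cv2.resize(np.vstack([cv2.cvtColor(S[c]["img"],cv2.COLOR_RGB2BGR) for c in S]),None,fx=.78,fy=.78))
cv2.imwrite("pics/top1.png",cv2.resize(cv2.cvtColor(S["top"]["img"],cv2.COLOR_RGB2BGR),None,fx=1.5,fy=1.5))
cv2.imwrite("pics/scene1.png",cv2.resize(cv2.cvtColor(S["scene"]["img"],cv2.COLOR_RGB2BGR),None,fx=1.5,fy=1.5))
for c in S:
  for l in ["spring","spring_tang","spring_head","stand","rod_seat","rod_tip","brass_collar","copper_collar","disc_a","red_tin","sample_pot","mat"]:
    for r in manip.mark_of(l,c)[:3]: print(c,l,np.round(r["xyz"],3),round(r["confidence"],2),pix(S[c],r["xyz"]))
E
```

```text
scene spring [0.53  0.198 0.006] 0.55 [332.1 275.9]
scene spring_tang [0.542 0.196 0.009] 0.52 [328.8 277.8]
scene spring_head [0.525 0.196 0.056] 0.44 [335.6 264.5]
scene stand [ 0.482 -0.217  0.005] 0.97 [243.4 185. ]
scene stand [ 0.291 -0.347 -0.   ] 0.69 [258.9 143.1]
scene stand [ 0.554 -0.471  0.001] 0.62 [182.2 158. ]
scene rod_seat [ 0.552 -0.472  0.047] 0.86 [180.5 147.5]
scene rod_seat [ 0.48  -0.214  0.036] 0.78 [244.1 178.6]
scene rod_seat [ 0.719 -0.191  0.001] 0.33 [189.6 228.9]
scene rod_tip [ 0.549 -0.468  0.123] 0.98 [178.3 130.3]
scene rod_tip [ 0.482 -0.22   0.097] 0.87 [242.3 164.1]
scene rod_tip [ 0.289 -0.345  0.068] 0.67 [260.  128.3]
scene brass_collar [ 0.29  -0.347  0.062] 0.85 [259.5 129.6]
scene brass_collar [ 0.553 -0.468  0.107] 0.85 [178.1 134.8]
scene brass_collar [ 0.487 -0.218  0.084] 0.76 [241.4 168.1]
scene copper_collar [ 0.481 -0.22   0.064] 0.74 [242.7 171.7]
scene copper_collar [ 0.287 -0.349  0.04 ] 0.64 [259.6 134. ]
scene copper_collar [ 0.549 -0.472  0.079] 0.61 [179.7 140.3]
scene disc_a [0.508 0.26  0.007] 0.72 [356.2 286.5]
scene disc_a
[... 799 characters left out ...]
collar [ 0.547 -0.468  0.106] 0.75 [401.2 191.1]
top brass_collar [0.531 0.193 0.005] 0.72 [135.6 200.4]
top copper_collar [ 0.55  -0.469  0.076] 0.93 [397.6 191.7]
top copper_collar [ 0.484 -0.216  0.059] 0.83 [294.4 218. ]
top copper_collar [ 0.288 -0.345  0.047] 0.72 [346.8 298.7]
top disc_a [0.589 0.248 0.008] 0.76 [114.9 178. ]
top disc_a [0.513 0.258 0.003] 0.63 [110.2 207.3]
top red_tin [ 0.772  0.039 -0.002] 0.68 [197.3 112.9]
top red_tin [0.54  0.194 0.008] 0.67 [135.1 196.8]
top sample_pot [ 0.722 -0.191  0.004] 0.88 [282.5 130.9]
top sample_pot [0.54  0.192 0.007] 0.45 [136.  197.1]
top mat [ 0.538  0.211 -0.002] 0.87 [129.4 198.1]
top mat [ 0.726 -0.191  0.001] 0.26 [282.4 130.1]
```

View pics/top1.png

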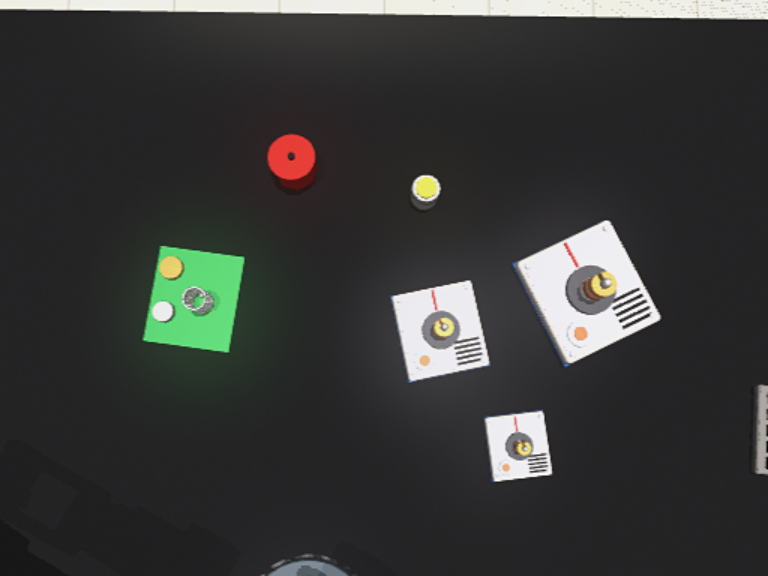

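View pics/scene1.png

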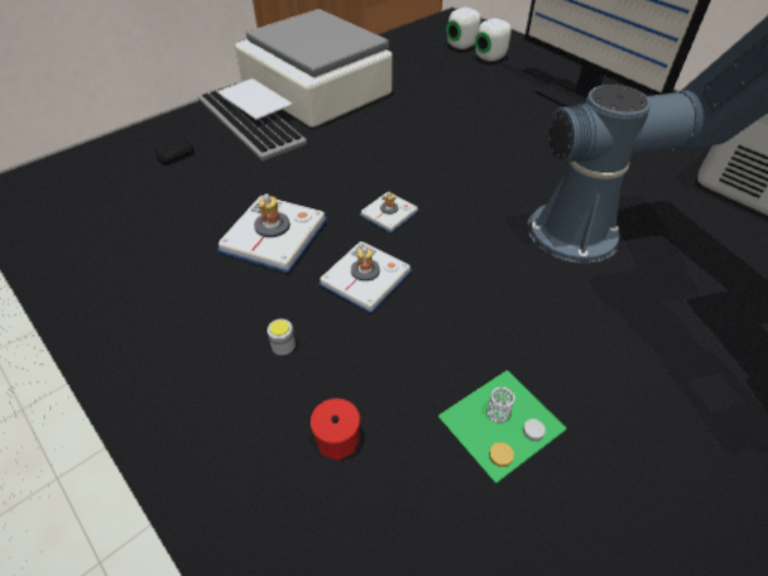

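The top picture shows the spring at (198,301)/1.5 and the mid stand at (440,328)/1.5. The scene picture shows them at (501,405)/1.5 and (365,272)/1.5.

- **Spring look-alikes (top px):** spring (132,200), steel disc (108,207), brass disc (114,178), pot (283,125).
- **Stand candidates (top px):** mid (294,219), rod tip 97 mm; large (395,192), tip 123 mm; small (346,297), tip 68 mm.

The mid stand fits, since 36+61 = 97 mm. I'll check both choices in one crop and measure yaw.

```bash
python3 - <<'E'
from h import *
s=snap("top"); im=cv2.cvtColor(s["img"],cv2.COLOR_RGB2BGR)
c=manip.snapshot("scene"); im2=cv2.cvtColor(c["img"],cv2.COLOR_RGB2BGR)
f=lambda i,x,y:cv2.resize(i[y-25:y+25,x-35:x+35],(400,286),interpolation=cv2.INTER_CUBIC)
cv2.imwrite("pics/crop.png",np.vstack([np.hstack([f(im,132,200),f(im,294,214)]),np.hstack([f(im2,334,270),f(im2,243,178)])]))
I=s["img"].astype(int)
m=((I[...,0]>120)&(I[...,1]<90)&(I[...,2]<90)).astype(np.uint8)
ys,xs=np.nonzero(m[185:215,275:305]); P=np.array([ray(s,x+275,y+185,.0285)[:2] for x,y in zip(xs,ys)])
u,sv,vt=np.linalg.svd(P-P.mean(0)); print("red",P.mean(0),len(P),np.degrees(np.arctan2(vt[0,1],vt[0,0])), sv)
# base top corners: white pixels
w=(I.min(2)>150).astype(np.uint8); w[:, :255]=0; w[:,335:]=0; w[:180]=0; w[262:]=0
cs,_=cv2.findContours(w,cv2.RETR_EXTERNAL,cv2.CHAIN_APPROX_NONE); k=max(cs,key=cv2.contourArea)
Q=np.array([ray(s,x,y,.028)[:2] for x,y in k[:,0]],np.float32)
print("base",cv2.minAreaRect(Q))
for z in(.064,): print("spring top", [ray(s,132+a,200+b,z) for a,b in((0,0),)])
g=pix(s,[.528,.197,.064]);print(g,pix(s,[.481,-.217,.097]),pix(s,[.481,-.217,.083]))
E
```

```text
red [ 0.53351229 -0.20543192] 4 -169.06003441262015 [0.01870858 0.00043362]
base ((0.4823873043060303, -0.21614393591880798), (0.1477675884962082, 0.13885711133480072), 12.129016876220703)
spring top [array([0.52452687, 0.18589424, 0.064     ])]
[127.6 198.6] [296.4 217.8] [295.8 218.4]
```

View pics/crop.png

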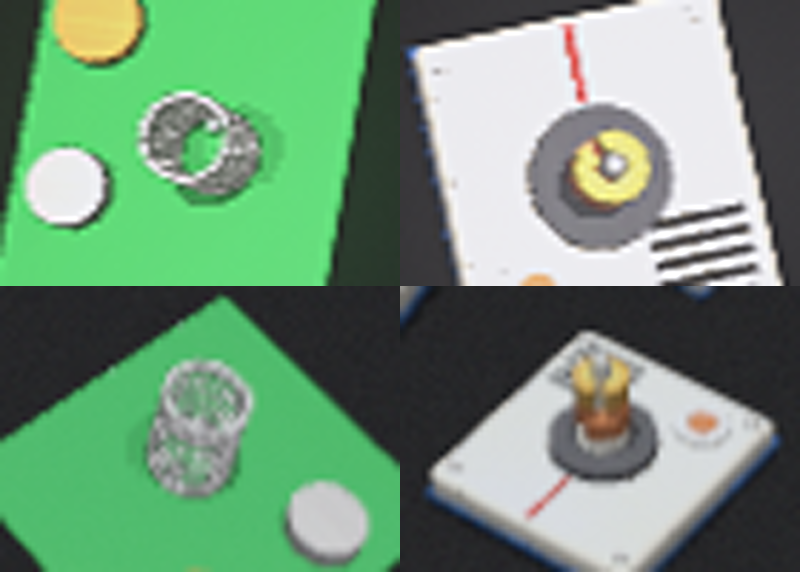

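The crop shows a hollow coil at (129,199) top px, with its tang toward the picture's top right. The mid stand has a 148x139 mm base at about 12° yaw, with the brass notch just up-left of the rod. Both choices are confirmed.

```bash
python3 - <<'E'
from h import *
from scipy.spatial.transform import Rotation as R
s=manip.snapshot("top")
T=lambda x,y,ox,oy:(ox+x/5.714-.4,oy+y/5.714-.4)
print("rim",ray(s,*T(185,137,97,175),.064)[:2],"foot",ray(s,*T(212,160,97,175),.004)[:2],"tang",ray(s,*T(214,125,97,175),.0108)[:2])
n=ray(s,*T(597-400,148,259,189),.083)[:2]; c=ray(s,*pix(s,[.482,-.216,.083]),.083)[:2];d=n-c;print("notch",n,np.degrees(np.arctan2(d[1],d[0])))
print("tip",ray(s,*T(614-400,163,259,189),.097)[:2])
st=manip.sense(); print(st["tcp_pos"],R.from_quat(st["tool_rot"]).as_matrix().round(3),st["q"],st["t"],st["finger_gap"])
E
```

```text
rim [0.52800439 0.19351208] foot [0.52543283 0.19768822] tang [0.5406335 0.1956703]
notch [ 0.49031797 -0.21037079] 34.28082040862406
tip [ 0.48271334 -0.21608216]
[0.20414105 0.59070486 0.23133849] [[-0.945  0.327  0.   ]
 [ 0.327  0.945  0.   ]
 [-0.     0.    -1.   ]] [ 1.05950705e+00  5.27459151e-01  1.43269070e+00 -4.53811728e-06
  1.18139753e+00 -1.78487025e-01] 1.45 1.0005816423317544
```

Emit:
move_arm(
  increments=[
    [[-1, 0.02, -0.025, 0, -4], [-1, 0.02, -0.025, 0, -4], [-1, 0.02, -0.025, 0, -4], [-1, 0.02, -0.025, 0, -4], [-1, 0.02, -0.025, 0, -4], [-1, 0.02, -0.025, 0, -4], [-1, 0.02, -0.025, 0, -4], [-1, 0.02, -0.025, 0, -2]],
  ],
  newtons=20,
)

```text
t: 2.25
tcp_pos: [0.3649, 0.3897, 0.2315]
tool_rot: [0.416, 0.909, 0.0, 0.0]
force: [-0.2, -0.1, -0.2]
finger_gap: 0.996
gripper_force: 0.0
```

Emit:
move_arm(
  increments=[
    [[-1, 0.02, -0.025, -0.01, 0], [-1, 0.02, -0.025, -0.01, 0], [-1, 0.02, -0.025, -0.01, 0], [-1, 0.02, -0.025, -0.01, 0], [-1, 0.02, -0.025, -0.01, 0], [-1, 0.02, -0.025, -0.01, 0], [-1, 0.02, -0.025, -0.01, 0], [-1, 0.02, -0.02, -0.01, 0]],
  ],
)

```text
t: 3.05
tcp_pos: [0.525, 0.1943, 0.151]
tool_rot: [0.416, 0.91, 0.0, 0.0]
force: [1.3, -0.2, 0.2]
finger_gap: 0.998
gripper_force: 0.0
```

Emit:
move_arm(
  increments=[
    [[-1, 0, 0, 0, 0], [-1, 0, 0, 0, 0]],
  ],
)

```text
t: 3.25
tcp_pos: [0.5242, 0.1953, 0.151]
tool_rot: [0.416, 0.909, -0.0, -0.0]
force: [-0.7, -0.2, 0.1]
finger_gap: 0.997
gripper_force: 0.0
```

Emit:
move_arm(
  increments=[
    [[-1, 0.004, 0, -0.02, 0], [-1, 0, 0, -0.02, 0], [-1, 0, 0, -0.02, 0], [-1, 0, 0, -0.02, 0], [-1, 0, 0, -0.014, 0], [-1, 0, 0, -0.012, 0], [-1, 0, 0, -0.008, 0], [-0.4, 0, 0, 0, 0]],
  ],
)

```text
t: 4.05
tcp_pos: [0.5275, 0.1959, 0.0366]
tool_rot: [0.415, 0.91, -0.0, -0.001]
force: [0.6, -0.3, 0.6]
finger_gap: 0.86
gripper_force: 0.0
```

Emit:
move_arm(
  increments=[
    [[0.1, 0, 0, 0, 0], [1, 0, 0, 0, 0], [1, 0, 0, 0, 0], [1, 0, 0, 0, 0], [1, 0, 0, 0, 0], [1, 0, 0, 0, 0]],
  ],
  newtons=25,
)

```text
t: 4.65
tcp_pos: [0.5286, 0.1958, 0.0376]
tool_rot: [0.415, 0.91, 0.0, 0.0]
force: [0.5, 0.6, 1.0]
finger_gap: 0.46
gripper_force: 27.3
```

Emit:
move_arm(
  increments=[
    [[1, 0, 0, 0.015, 0], [1, 0, 0, 0.02, 0], [1, 0, 0, 0.025, 0], [1, 0, 0, 0.03, 0], [1, 0, 0, 0.03, 0], [1, 0, 0, 0.01, 0], [1, 0, 0, 0, 0]],
  ],
)

```text
t: 5.35
tcp_pos: [0.5289, 0.1958, 0.1685]
tool_rot: [0.415, 0.91, 0.001, 0.001]
force: [0.4, -0.1, -0.9]
finger_gap: 0.46
gripper_force: 27.2
```

Emit:
move_arm(
  increments=[
    [[1, -0.003, -0.02, 0, 0], [1, -0.004, -0.03, 0, 0], [1, -0.004, -0.03, 0, 0], [1, -0.004, -0.03, 0, 0], [1, -0.004, -0.03, 0, 0], [1, -0.004, -0.03, 0, 0], [1, -0.004, -0.03, 0, 0], [1, -0.003, -0.03, 0, 0]],
  ],
)

```text
t: 6.15
tcp_pos: [0.4963, -0.0351, 0.1653]
tool_rot: [0.415, 0.91, -0.0, -0.002]
force: [1.4, -0.3, -2.4]
finger_gap: 0.459
gripper_force: 27.1
```

Emit:
move_arm(
  increments=[
    [[1, -0.003, -0.03, 0, 0], [1, -0.003, -0.03, 0, 0], [1, -0.003, -0.03, 0, 0], [1, -0.003, -0.03, 0, 0], [1, -0.003, -0.03, 0, 0], [1, -0.002, -0.02, 0, 0], [1, 0, -0.01, 0, 0], [1, 0, 0, 0, 0]],
  ],
)

```text
t: 6.95
tcp_pos: [0.4806, -0.215, 0.1659]
tool_rot: [0.416, 0.909, 0.0, -0.001]
force: [-0.1, -0.1, -1.1]
finger_gap: 0.461
gripper_force: 27.1
```

```bash
python3 - <<'E'
from h import *
s=manip.snapshot("top");c=manip.snapshot("scene")
f=lambda i,x,y:cv2.resize(cv2.cvtColor(i,cv2.COLOR_RGB2BGR)[y-30:y+30,x-35:x+35],(400,343),interpolation=cv2.INTER_CUBIC)
cv2.imwrite("pics/over.png",np.hstack([f(s["img"],296,212),f(c["img"],243,165)]))
for n,S in(("top",s),("scene",c)):
  for l in["spring","spring_tang","spring_head","rod_tip","brass_collar"]:
    for r in manip.mark_of(l,n)[:2]: print(n,l,np.round(r["xyz"],3),round(r["confidence"],2),pix(S,r["xyz"]))
print(manip.sense()["tcp_pos"],manip.sense()["q"])
E
```

```text
top rod_tip [ 0.556 -0.47   0.124] 0.91 [404.8 186. ]
top rod_tip [ 0.485 -0.213  0.098] 0.66 [294.9 215.9]
top brass_collar [ 0.288 -0.348  0.059] 0.87 [349.4 299.4]
top brass_collar [ 0.483 -0.218  0.083] 0.77 [296.2 217.6]
scene spring [ 0.485 -0.215  0.133] 0.65 [242.4 156.6]
scene spring [ 0.484 -0.217  0.034] 0.53 [242.7 179.3]
scene spring_tang [ 0.491 -0.216  0.139] 0.6 [240.5 156. ]
scene spring_tang [0.77  0.037 0.003] 0.18 [224.2 291.3]
scene spring_head [ 0.476 -0.213  0.183] 0.44 [244.6 142.9]
scene rod_tip [ 0.285 -0.349  0.07 ] 0.91 [260.2 127.1]
scene rod_tip [ 0.482 -0.22   0.101] 0.82 [242.1 163.2]
scene brass_collar [ 0.291 -0.348  0.061] 0.88 [258.9 129.8]
scene brass_collar [ 0.554 -0.468  0.105] 0.83 [177.9 135.3]
[ 0.48122172 -0.2140721   0.16742956] [-6.30909299e-01  4.86264828e-01  1.74293061e+00  5.58641524e-06
  9.12198044e-01 -1.34573322e+00]
```

View pics/over.png

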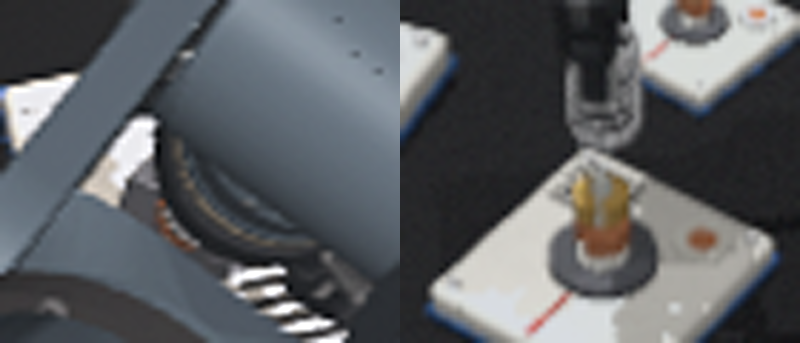

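The picture shows the spring centred above the rod, foot around crop (604,145) and rod tip (601,180). Next I descend to just above the brass collar.

Emit:
move_arm(
  increments=[
    [[1, 0.001, -0.002, -0.007, 8], [1, 0, 0, -0.01, 7], [1, 0, 0, -0.01, 0], [1, 0, 0, -0.01, 0], [1, 0, 0, -0.008, 0], [1, 0, 0, 0, 0], [1, 0, 0, 0, 0]],
  ],
)

```text
t: 8.25
tcp_pos: [0.4821, -0.2163, 0.1221]
tool_rot: [0.293, 0.956, 0.0, -0.0]
force: [0.3, -0.8, -1.0]
finger_gap: 0.458
gripper_force: 27.1
```

```bash
cat > st.py <<'E'
from station import manip
import numpy as np
from scipy.spatial.transform import Rotation as R
s=manip.sense(); x=R.from_quat(s["tool_rot"]).as_matrix()
print(round(s["t"],2),np.round(s["tcp_pos"],4),"F",np.round(s["force"],2),"M",np.round(s["ft_torque"],3),"yaw",np.degrees(np.arctan2(x[1,1],x[0,1])).round(1))
E
python3 st.py
```

```text
8.25 [ 0.4821 -0.2163  0.1221] F [ 0.27 -0.8  -0.95] M [ 0.007  0.01  -0.02 ] yaw 55.9
```

Emit:
move_arm(
  increments=[
    [[1, 0, 0, -0.003, 0], [1, 0, 0, -0.002, 0], [1, 0, 0, -0.002, 0], [1, 0, 0, 0, 0], [1, 0, 0, 0, 0]],
  ],
)

```text
t: 8.75
tcp_pos: [0.4822, -0.2163, 0.1153]
tool_rot: [0.293, 0.956, -0.0, 0.0]
force: [0.3, 0.1, -0.6]
finger_gap: 0.458
gripper_force: 27.1
```

```bash
python3 st.py
```

```text
8.75 [ 0.4822 -0.2163  0.1153] F [ 0.27  0.14 -0.56] M [-0.061  0.013 -0.035] yaw 55.9
```

Emit:
move_arm(
  increments=[
    [[1, 0, 0, -0.002, 0], [1, 0, 0, 0, 0], [1, 0, 0, 0, 0]],
  ],
)

```text
t: 9.05
tcp_pos: [0.4822, -0.2163, 0.1133]
tool_rot: [0.293, 0.956, -0.0, 0.0]
force: [-0.8, -0.2, -1.2]
finger_gap: 0.456
gripper_force: 27.2
```

```bash
python3 st.py
```

```text
9.05 [ 0.4822 -0.2163  0.1133] F [-0.79 -0.22 -1.18] M [ 0.024  0.    -0.016] yaw 55.9
```

Emit:
move_arm(
  increments=[
    [[1, 0, 0, -0.002, 0], [1, 0, 0, -0.002, 0], [1, 0, 0, -0.001, 0], [1, 0, 0, 0, 0], [1, 0, 0, 0, 0]],
  ],
)

```text
t: 9.55
tcp_pos: [0.4822, -0.2164, 0.1085]
tool_rot: [0.293, 0.956, -0.0, 0.0]
force: [0.1, -0.1, 2.7]
finger_gap: 0.46
gripper_force: 27.4
```

```bash
python3 st.py
```

```text
9.55 [ 0.4822 -0.2164  0.1085] F [ 0.07 -0.07  2.71] M [ 0.029  0.066 -0.023] yaw 55.9
```

Emit:
move_arm(
  increments=[
    [[1, 0, 0, 0, 3], [1, 0, 0, 0, 3], [1, 0, 0, 0, 0], [1, 0, 0, 0, 0]],
  ],
)

```text
t: 9.95
tcp_pos: [0.4825, -0.2168, 0.1086]
tool_rot: [0.243, 0.97, -0.0, 0.001]
force: [-0.0, -2.0, 1.3]
finger_gap: 0.454
gripper_force: 27.4
```

```bash
python3 st.py
```

```text
9.95 [ 0.4825 -0.2168  0.1086] F [-0.03 -1.95  1.32] M [-0.26   0.051  0.008] yaw 61.9
```

Emit:
move_arm(
  increments=[
    [[1, 0, 0, 0, 3], [1, 0, 0, 0, 2], [1, 0, 0, 0, 0], [1, 0, 0, 0, 0]],
  ],
)

```text
t: 10.35
tcp_pos: [0.4826, -0.2167, 0.1085]
tool_rot: [0.201, 0.98, -0.0, 0.001]
force: [1.5, -0.6, 1.4]
finger_gap: 0.455
gripper_force: 27.4
```

```bash
python3 st.py
```

```text
10.35 [ 0.4826 -0.2167  0.1085] F [ 1.49 -0.63  1.37] M [-0.222 -0.079 -0.032] yaw 66.9
```

Emit:
move_arm(
  increments=[
    [[1, 0, 0, 0, 2], [1, 0, 0, 0, 2], [1, 0, 0, 0, 0]],
  ],
)

```text
t: 10.65
tcp_pos: [0.4825, -0.2165, 0.1084]
tool_rot: [0.166, 0.986, -0.0, 0.0]
force: [0.9, -1.9, 2.5]
finger_gap: 0.458
gripper_force: 27.4
```

```bash
python3 st.py
```

```text
10.65 [ 0.4825 -0.2165  0.1084] F [ 0.94 -1.91  2.47] M [-0.22  -0.2   -0.027] yaw 70.9
```

Emit:
move_arm(
  increments=[
    [[1, 0, 0, 0, 2], [1, 0, 0, 0, 2], [1, 0, 0, 0, 0]],
  ],
)

```text
t: 10.95
tcp_pos: [0.4813, -0.2155, 0.1078]
tool_rot: [0.132, 0.991, 0.001, -0.001]
force: [0.1, -0.2, -0.4]
finger_gap: 0.455
gripper_force: 28.1
```

```bash
python3 st.py
```

```text
10.95 [ 0.4813 -0.2155  0.1078] F [ 0.12 -0.25 -0.39] M [-0.058  0.035  0.04 ] yaw 74.9
```

Emit:
move_arm(
  increments=[
    [[1, 0, 0, -0.002, 0], [1, 0, 0, -0.002, 0], [1, 0, 0, -0.002, 0], [1, 0, 0, 0, 0], [1, 0, 0, 0, 0]],
  ],
)

```text
t: 11.45
tcp_pos: [0.482, -0.2162, 0.1021]
tool_rot: [0.131, 0.991, 0.0, -0.0]
force: [-0.2, 0.3, -0.5]
finger_gap: 0.457
gripper_force: 28.1
```

```bash
python3 st.py
```

```text
11.45 [ 0.482  -0.2162  0.1021] F [-0.22  0.34 -0.51] M [-0.038  0.021  0.03 ] yaw 74.9
```

Emit:
move_arm(
  increments=[
    [[1, 0, 0, -0.002, 0], [1, 0, 0, -0.002, 0], [1, 0, 0, -0.002, 0], [1, 0, 0, 0, 0]],
  ],
)

```text
t: 11.85
tcp_pos: [0.482, -0.2162, 0.096]
tool_rot: [0.131, 0.991, 0.0, -0.0]
force: [-0.5, 0.1, -0.7]
finger_gap: 0.46
gripper_force: 28.1
```

```bash
python3 st.py
```

```text
11.85 [ 0.482  -0.2162  0.096 ] F [-0.51  0.08 -0.73] M [ 0.01  -0.008 -0.007] yaw 74.9
```

Emit:
move_arm(
  increments=[
    [[1, 0, 0, -0.002, 0], [1, 0, 0, -0.002, 0], [1, 0, 0, -0.001, 0], [1, 0, 0, 0, 0], [1, 0, 0, 0, 0]],
  ],
)

```text
t: 12.35
tcp_pos: [0.4822, -0.2163, 0.0913]
tool_rot: [0.131, 0.991, 0.0, -0.0]
force: [0.0, 0.5, -0.8]
finger_gap: 0.459
gripper_force: 28.1
```

```bash
python3 st.py
```

```text
12.35 [ 0.4822 -0.2163  0.0913] F [ 0.    0.52 -0.83] M [-0.01  -0.013  0.036] yaw 74.9
```

Emit:
move_arm(
  increments=[
    [[1, 0, 0, -0.002, 0], [1, 0, 0, -0.002, 0], [1, 0, 0, -0.001, 0], [1, 0, 0, 0, 0], [1, 0, 0, 0, 0]],
  ],
)

```text
t: 12.85
tcp_pos: [0.4823, -0.2165, 0.0865]
tool_rot: [0.131, 0.991, -0.0, 0.0]
force: [-0.5, -0.1, 2.5]
finger_gap: 0.46
gripper_force: 28.3
```

```bash
python3 st.py
```

```text
12.85 [ 0.4823 -0.2165  0.0865] F [-0.45 -0.12  2.5 ] M [-0.024  0.072  0.014] yaw 74.9
```

Emit:
move_arm(
  increments=[
    [[1, 0, 0, 0, -3], [1, 0, 0, 0, -4], [1, 0, 0, 0, 0]],
  ],
)

```text
t: 13.15
tcp_pos: [0.4819, -0.2159, 0.0864]
tool_rot: [0.191, 0.982, 0.0, -0.0]
force: [-0.7, 1.5, 1.8]
finger_gap: 0.459
gripper_force: 28.3
```

```bash
python3 st.py
```

```text
13.15 [ 0.4819 -0.2159  0.0864] F [-0.71  1.47  1.82] M [0.282 0.034 0.015] yaw 67.9
```

Emit:
move_arm(
  increments=[
    [[1, 0, 0, 0, -4], [1, 0, 0, 0, -4], [1, 0, 0, 0, -4], [1, 0, 0, 0, -3], [1, 0, 0, 0, 0]],
  ],
)

```text
t: 13.65
tcp_pos: [0.4818, -0.2158, 0.0863]
tool_rot: [0.317, 0.948, 0.0, -0.001]
force: [-0.1, 2.0, 2.2]
finger_gap: 0.453
gripper_force: 28.3
```

```bash
python3 st.py
```

```text
13.65 [ 0.4818 -0.2158  0.0863] F [-0.15  2.03  2.24] M [0.285 0.036 0.082] yaw 53.0
```

Emit:
move_arm(
  increments=[
    [[1, 0, 0, 0, -3], [1, 0, 0, 0, -3], [1, 0, 0, 0, 0]],
  ],
)

```text
t: 13.95
tcp_pos: [0.4819, -0.216, 0.0863]
tool_rot: [0.366, 0.931, 0.0, -0.0]
force: [-1.5, 1.1, 2.5]
finger_gap: 0.461
gripper_force: 28.3
```

Emit:
move_arm(
  increments=[
    [[1, 0, 0, 0, -2], [1, 0, 0, 0, -2], [1, 0, 0, 0, 0]],
  ],
)

```text
t: 14.25
tcp_pos: [0.482, -0.2161, 0.0863]
tool_rot: [0.398, 0.917, 0.0, -0.0]
force: [-0.5, 2.1, 2.2]
finger_gap: 0.457
gripper_force: 28.3
```

```bash
python3 st.py
```

```text
14.25 [ 0.482  -0.2161  0.0863] F [-0.48  2.06  2.16] M [ 0.308  0.056 -0.011] yaw 43.1
```

Emit:
move_arm(
  increments=[
    [[1, 0, 0, 0, -2], [1, 0, 0, 0, -2], [1, 0, 0, 0, 0]],
  ],
)

```text
t: 14.55
tcp_pos: [0.4821, -0.2162, 0.0863]
tool_rot: [0.43, 0.903, 0.0, -0.0]
force: [-0.6, 2.4, 2.0]
finger_gap: 0.455
gripper_force: 28.3
```

```bash
python3 st.py
```

```text
14.55 [ 0.4821 -0.2162  0.0863] F [-0.58  2.4   2.04] M [0.27  0.062 0.043] yaw 39.0
```

Emit:
move_arm(
  increments=[
    [[1, 0, 0, 0, -2], [1, 0, 0, 0, -2], [1, 0, 0, 0, 0]],
  ],
)

```text
t: 14.85
tcp_pos: [0.4822, -0.2163, 0.0863]
tool_rot: [0.461, 0.887, 0.0, 0.0]
force: [-1.0, 1.3, 2.4]
finger_gap: 0.458
gripper_force: 28.3
```

```bash
python3 st.py
```

```text
14.85 [ 0.4822 -0.2163  0.0863] F [-1.04  1.32  2.36] M [ 0.316 -0.013 -0.016] yaw 35.0
```

Emit:
move_arm(
  increments=[
    [[1, 0, 0, 0, -2], [1, 0, 0, 0, -2], [1, 0, 0, 0, 0]],
  ],
)

```text
t: 15.15
tcp_pos: [0.4822, -0.2163, 0.0863]
tool_rot: [0.492, 0.871, -0.0, 0.0]
force: [-0.7, 1.8, 1.9]
finger_gap: 0.462
gripper_force: 28.3
```

```bash
python3 st.py
```

```text
15.15 [ 0.4822 -0.2163  0.0863] F [-0.67  1.78  1.93] M [ 0.226  0.012 -0.033] yaw 31.0
```

Emit:
move_arm(
  increments=[
    [[1, 0, 0, 0, -2], [1, 0, 0, 0, -2], [1, 0, 0, 0, 0]],
  ],
)

```text
t: 15.45
tcp_pos: [0.4822, -0.2164, 0.0863]
tool_rot: [0.522, 0.853, -0.0, 0.0]
force: [0.0, 0.6, 1.4]
finger_gap: 0.455
gripper_force: 28.3
```

```bash
python3 st.py
```

```text
15.45 [ 0.4822 -0.2164  0.0863] F [0.04 0.56 1.39] M [ 0.224  0.022 -0.024] yaw 27.0
```

Emit:
move_arm(
  increments=[
    [[1, 0, 0, 0, -2], [1, 0, 0, 0, -2], [1, 0, 0, 0, 0]],
  ],
)

```text
t: 15.75
tcp_pos: [0.4823, -0.2167, 0.0861]
tool_rot: [0.552, 0.834, -0.0, 0.0]
force: [0.2, -1.0, -0.5]
finger_gap: 0.456
gripper_force: 28.6
```

```bash
python3 st.py
```

```text
15.75 [ 0.4823 -0.2167  0.0861] F [ 0.16 -0.96 -0.55] M [0.026 0.033 0.006] yaw 23.1
```

Emit:
move_arm(
  increments=[
    [[1, 0, 0, 0, -2], [1, 0, 0, 0, 0]],
  ],
)

```text
t: 15.95
tcp_pos: [0.4822, -0.2166, 0.0861]
tool_rot: [0.566, 0.824, -0.0, 0.0]
force: [-0.4, -0.0, -0.4]
finger_gap: 0.46
gripper_force: 28.6
```

```bash
python3 st.py
```

```text
15.95 [ 0.4822 -0.2166  0.0861] F [-0.42 -0.01 -0.4 ] M [ 0.035  0.049 -0.004] yaw 21.0
```

Emit:
move_arm(
  increments=[
    [[1, 0, 0, -0.002, 0], [1, 0, 0, -0.002, 0], [1, 0, 0, -0.001, 0], [1, 0, 0, 0, 0]],
  ],
)

```text
t: 16.35
tcp_pos: [0.482, -0.2162, 0.081]
tool_rot: [0.567, 0.824, -0.0, -0.0]
force: [-0.3, 0.3, -0.8]
finger_gap: 0.46
gripper_force: 28.6
```

```bash
python3 st.py
```

```text
16.35 [ 0.482  -0.2162  0.081 ] F [-0.33  0.28 -0.84] M [-0.003  0.009  0.004] yaw 21.0
```

Emit:
move_arm(
  increments=[
    [[1, 0, 0, -0.002, 0], [1, 0, 0, -0.002, 0], [1, 0, 0, -0.001, 0], [1, 0, 0, 0, 0]],
  ],
)

```text
t: 16.75
tcp_pos: [0.482, -0.2162, 0.0761]
tool_rot: [0.567, 0.824, -0.0, -0.0]
force: [-0.3, -0.3, -1.2]
finger_gap: 0.458
gripper_force: 28.6
```

```bash
python3 st.py
```

```text
16.75 [ 0.482  -0.2162  0.0761] F [-0.3  -0.32 -1.24] M [-0.01   0.017 -0.053] yaw 20.9
```

Emit:
move_arm(
  increments=[
    [[1, 0, 0, -0.002, 0], [1, 0, 0, -0.002, 0], [1, 0, 0, 0, 0], [1, 0, 0, 0, 0]],
  ],
)

```text
t: 17.15
tcp_pos: [0.4821, -0.2163, 0.0722]
tool_rot: [0.567, 0.824, -0.0, -0.0]
force: [0.2, 0.2, -0.8]
finger_gap: 0.456
gripper_force: 28.6
```

```bash
python3 st.py
```

```text
17.15 [ 0.4821 -0.2163  0.0722] F [ 0.23  0.21 -0.82] M [0.018 0.041 0.003] yaw 20.9
```

Emit:
move_arm(
  increments=[
    [[1, 0, 0, -0.001, 0], [1, 0, 0, -0.001, 0], [1, 0, 0, -0.001, 0], [1, 0, 0, -0.001, 0], [1, 0, 0, 0, 0], [1, 0, 0, 0, 0]],
  ],
)

```text
t: 17.75
tcp_pos: [0.4822, -0.2164, 0.0684]
tool_rot: [0.567, 0.824, -0.0, 0.0]
force: [-1.1, -0.3, 1.8]
finger_gap: 0.461
gripper_force: 28.8
```

```bash
python3 st.py
```

```text
17.75 [ 0.4822 -0.2164  0.0684] F [-1.11 -0.29  1.84] M [ 0.009  0.022 -0.062] yaw 20.9
```

Emit:
move_arm(
  increments=[
    [[1, 0, 0, 0.001, 0], [0, 0, 0, 0, 0], [-0.5, 0, 0, 0, 0], [-1, 0, 0, 0, 0], [-1, 0, 0, 0, 0], [-1, 0, 0, 0, 0], [-1, 0, 0, 0, 0]],
  ],
)

```text
t: 18.45
tcp_pos: [0.4821, -0.2163, 0.0693]
tool_rot: [0.567, 0.824, 0.0, -0.0]
force: [-0.9, -0.1, -0.6]
finger_gap: 1.0
gripper_force: 0.0
```

Emit:
move_arm(
  increments=[
    [[-1, 0, 0, 0.01, 0], [-1, 0, 0, 0.02, 0], [-1, 0, 0, 0.03, 0], [-1, 0, 0, 0.03, 0], [-1, 0, 0, 0.03, 0], [-1, 0, 0, 0.03, 0]],
  ],
)

```text
t: 19.05
tcp_pos: [0.4819, -0.2161, 0.2213]
tool_rot: [0.567, 0.824, -0.0, 0.0]
force: [0.3, -0.7, 0.2]
finger_gap: 0.999
gripper_force: 0.0
```

Emit:
move_arm(
  increments=[
    [[-1, 0, 0.04, 0, 0], [-1, 0, 0.04, 0, 0], [-1, 0, 0.04, 0, 0], [-1, 0, 0.04, 0, 0], [-1, 0, 0.04, 0, 0], [-1, 0, 0.04, 0, 0], [-1, 0, 0.02, 0, 0], [-1, 0, 0, 0, 0]],
  ],
)

```text
t: 19.85
tcp_pos: [0.4814, 0.0462, 0.22]
tool_rot: [0.565, 0.825, 0.0, -0.0]
force: [0.1, 0.4, -0.4]
finger_gap: 1.0
gripper_force: 0.0
```

```bash
python3 - <<'E'
from h import *
s=manip.snapshot("top");c=manip.snapshot("scene")
f=lambda i,x,y:cv2.resize(cv2.cvtColor(i,cv2.COLOR_RGB2BGR)[y-30:y+30,x-35:x+35],(400,343),interpolation=cv2.INTER_CUBIC)
cv2.imwrite("pics/end.png",np.hstack([f(s["img"],296,212),f(c["img"],243,170)]))
for n,S in(("top",s),("scene",c)):
  for l in["spring","spring_head"]:
    for r in manip.mark_of(l,n)[:2]: print(n,l,np.round(r["xyz"],3),round(r["confidence"],2))
print(pix(c,[.482,-.216,.096]),pix(c,[.482,-.216,.036]))
E
```

```text
top spring [ 0.481 -0.219  0.034] 0.56
top spring_head [ 0.481 -0.218  0.089] 0.65
scene spring [0.771 0.038 0.001] 0.63
scene spring [ 0.484 -0.217  0.038] 0.56
scene spring_head [ 0.48  -0.216  0.09 ] 0.53
[243. 165.] [243.4 178.5]
```

View pics/end.png

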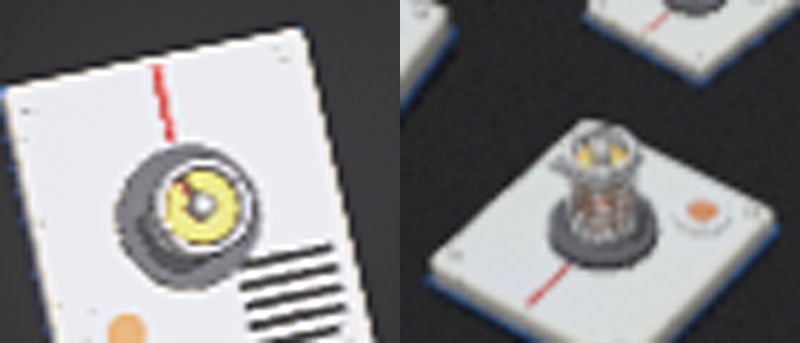

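The picture shows the spring upright round the rod: centred on the collar at (205,205) in the top crop, foot on the dark seat at about (602,240) in the scene crop. The head measures 0.089–0.090 m against the expected 0.088 m, so it is home.

```bash
python3 -c "
from station import manip
print(manip.sign_off())"
```

```text
the job is handed in; nothing more can be done
None
```

The spring is released and standing with its foot on the dark seat, threaded through the brass notch and then the copper notch with no more than about 3 N of measured push; the discs, tin and pot were not touched, and the job was handed in at about 20 s.

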